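# Unstack the bridge blanks onto their job boards

## Robot

A 6-joint arm with a two-finger parallel gripper is mounted at the origin on the work surface. World frame = base frame: x ahead of the robot, y to its left, z up, the work surface at z = 0. Lengths are in m, angles in rad, forces in N, time in s.
With the tool pointing down it reaches from about 0.225 to 0.875 m from the base axis. Payload 3.4 kg.
Tool frame: the origin (TCP) lies at the very end of the fingers, on their centre line; the grasp point (between the pads) lies 19 mm behind it (ctrl.grip_depth is the distance from the TCP to the grasp point, in m); z points along the fingers, y is the line along which they close (so a half turn about z gives the same grasp; the last joint's range is limited). The gripper opens to 85 mm and grips with 20 to 120 N. Pads are 22 mm wide; open, the fingers measure 114 mm over their backs; the gripper's body (76 mm by 85 mm) begins 54 mm behind the grasp point. The pads swing forward as they close: fully open they stand 13 mm farther back than shut.
Start: joints at [1.018, 0.276, 1.505, -0, 1.361, -0.121], TCP at [0.241, 0.522, 0.231] pointing down, gripper open.
Joint ranges: [-2.89, 2.89], [-0.75, 2.08], [0.22, 2.7], [-1.18, 4.32], [0.11, 2.71], [-2.7, 2.7]. Speed limits (rad/s): [2.57, 2.57, 3.14, 3.14, 3.14, 3.14].

## Interface

Orientations are given as [roll, pitch, yaw] about the fixed x, y, z axes, in that order (R = Rz(yaw) Ry(pitch) Rx(roll)).
In Python, from cell import ctrl gives the robot as it stands. The module is installed in compiled form; this text tells all that it offers.
- The arm moves only by the tool arm_command, never from a script. Its argument "moves" is a list of rows, each an object with "fingers": the closure, from -1 (fully open) to 1 (shut); "travel": the shift along the tool's x, y, z in cm, a list of three; "turn": the turn, a rotation vector about the tool's x, y, z in degrees, a list of three. In form: [{"fingers": fingers, "travel": [dx, dy, dz], "turn": [wx, wy, wz]}, ...]. A call has exactly 10 rows; each row shifts and turns the commanded pose from where the row before left it, along the tool's axes as they then stand; what a row does not reach is not made up. A row lasts 1/12 s, in which the tool goes at most 41.7 mm and 7.16 degrees, less where a joint would pass 70% of its speed; a pose out of reach is approached as far as the arm can. A call is refused whole if a number of a shift passes 4.17 or a number of a turn 7.16, either way. A call with a gripper value outside its range is refused whole. The fingers move at their own pace and stop on an object; "grip_force" is the grip in N (left out, the last holds). Time passes only in rows, so rows that do not move let the fingers close, or fill a call up. It gives the time, the measured TCP pose, the force, the opening and the grip force at its end, in the units of the state.
- ctrl.read_state(): the state, without advancing time (a new reading comes with each control period).
- ctrl.get_image(name): name is "side" or "top"; returns the picture (480x640x3 uint8, red, green, blue); there is no depth.
- ctrl.calibration(name): a dict with "mtx" (3x3 intrinsics, pixels), "distortion" ([k1, k2, p1, p2, k3] as OpenCV has them; the pictures are not rectified), "view" (4x4, takes a point from world to camera coordinates). Camera axes: x right, y up, looking along -z (the intrinsics and any distortion apply to the point x, -y, -z); pixel columns grow to the right and rows downward; lengths in m; the calibration is good to about 2 mm. A picture is of the moment at which its call begins. calibration takes no time and is no camera call.
- ctrl.job_done(): hands the job in; it is judged then, once.
The state is a dict: "time": time; "joint_positions": joint angles; "joint_velocities": joint speeds; "joint_efforts": joint torques, N m; "ee_pos": TCP position; "tcp_rot": TCP orientation; "force": force on the tool from outside, world axes, zero at the start; "ft_torque": the same for the moment, N m; "grip_width": finger opening in m; "grip_force": force on a finger pad.
Only numpy, scipy, OpenCV 4.12 (cv2) and the standard library are available. Lean on these libraries where they do the work, as an engineer would, in place of code of your own. Each camera call takes 0.05 s, during which the arm holds its last target. There are 200 camera calls.

## Task

Take the criss-cross stack of four bridge blanks apart and lay each one flat on the felt pad of the job board whose sample tile is the same wood, centred on the pad and lengthwise along the board. Bring both upper blanks to their boards first, leaving the lower two where they lie until then. Do not disturb the jar or the gouge.

Things in the scene. Friction and masses are not known exactly. Their poses are not given: they have to be found in the camera images.
- ebony: Loose bridge blank of near-black ebony: plain bar 124 x 30 x 22 mm (x, y, z), 40 to 120 g. Origin: centre of its underside; x along its length, z up. Starts as one of the two parallel lower bars of a four-bar criss-cross stack, lying flat on a fixed green plate (150 x 150 mm, 12 mm high), 84 mm between their centre lines.
- padauk: Loose bridge blank of orange-red padauk: plain bar 124 x 30 x 22 mm (x, y, z), 40 to 120 g. Origin: centre of its underside; x along its length, z up. Starts as one of the two parallel lower bars of a four-bar criss-cross stack, lying flat on a fixed green plate (150 x 150 mm, 12 mm high), 84 mm between their centre lines.
- maple: Loose bridge blank of pale cream maple: plain bar 124 x 30 x 22 mm (x, y, z), 40 to 120 g. Origin: centre of its underside; x along its length, z up. Starts as one of the two parallel upper bars of a four-bar criss-cross stack, lying across the two lower bars (underside 34 mm above the bench), 84 mm between their centre lines.
- purpleheart: Loose bridge blank of violet purpleheart: plain bar 124 x 30 x 22 mm (x, y, z), 40 to 120 g. Origin: centre of its underside; x along its length, z up. Starts as one of the two parallel upper bars of a four-bar criss-cross stack, lying across the two lower bars (underside 34 mm above the bench), 84 mm between their centre lines.
- board_ebony: Fixed job board with a sample tile of near-black ebony. Plywood 200 x 66 x 10 mm; grey felt pad 150 x 56 mm, no rims, its top 12 mm above the bench. Origin: at bench height under the felt pad's centre; x along the board towards the tile, z up. Tile 32 x 56 mm, top 16 mm above the bench, centred 98 mm from the origin; its colour alone tells the boards apart.
- board_padauk: Fixed job board with a sample tile of orange-red padauk. Plywood 200 x 66 x 10 mm; grey felt pad 150 x 56 mm, no rims, its top 12 mm above the bench. Origin: at bench height under the felt pad's centre; x along the board towards the tile, z up. Tile 32 x 56 mm, top 16 mm above the bench, centred 98 mm from the origin; its colour alone tells the boards apart.
- board_maple: Fixed job board with a sample tile of pale cream maple. Plywood 200 x 66 x 10 mm; grey felt pad 150 x 56 mm, no rims, its top 12 mm above the bench. Origin: at bench height under the felt pad's centre; x along the board towards the tile, z up. Tile 32 x 56 mm, top 16 mm above the bench, centred 98 mm from the origin; its colour alone tells the boards apart.
- board_purpleheart: Fixed job board with a sample tile of violet purpleheart. Plywood 200 x 66 x 10 mm; grey felt pad 150 x 56 mm, no rims, its top 12 mm above the bench. Origin: at bench height under the felt pad's centre; x along the board towards the tile, z up. Tile 32 x 56 mm, top 16 mm above the bench, centred 98 mm from the origin; its colour alone tells the boards apart.
- jar: Bystander: small amber glass jar with a brass lid, 54 mm in diameter, 65 mm high, standing loose on the bench beyond the boards. Origin: centre of its underside.
- gouge: Bystander: carving gouge lying loose on the bench, about 212 mm long and 22 mm high, pale wooden handle and steel blade. Origin: on the bench under the handle's blade end, 105 mm from the handle's butt and 107 mm from the blade's tip; x points to the blade tip.
Not all that is in view belongs to the job. What is shaped like the padauk but turquoise or yellow is not meant. Several things have the shape of the ebony; the one meant has the colours described above.

How it is judged:
On the way, in this order (a step that is already met when the one before it is completed fails the run):
1. both upper blanks (maple and purpleheart) lie released on their own boards, the lower two still where they were (within 30 mm) (horizontal distance between maple and board_maple below 0.012 m and angle between the x axis of maple and the x axis of board_maple, either way round below 0.2 rad and angle between each of maple, purpleheart's own z axis and vertical below 0.1 rad and z of maple in the frame of board_maple between 0.008 and 0.018 m and linear speed of each of maple, purpleheart below 0.02 m/s and angular speed of each of maple, purpleheart below 0.2 rad/s and contact force between the fingers and maple below 0.1 N and horizontal distance between purpleheart and board_purpleheart below 0.012 m and angle between the x axis of purpleheart and the x axis of board_purpleheart, either way round below 0.2 rad and z of purpleheart in the frame of board_purpleheart between 0.008 and 0.018 m and contact force between the fingers and purpleheart below 0.1 N and distance of each of ebony, padauk from where it was at the start of the episode below 0.03 m), for 0.2 s.
2. the two lower blanks (ebony and padauk) lie released on their own boards (horizontal distance between ebony and board_ebony below 0.012 m and angle between the x axis of ebony and the x axis of board_ebony, either way round below 0.2 rad and angle between each of ebony, padauk's own z axis and vertical below 0.1 rad and z of ebony in the frame of board_ebony between 0.008 and 0.018 m and linear speed of each of ebony, padauk below 0.02 m/s and angular speed of each of ebony, padauk below 0.2 rad/s and contact force between the fingers and ebony below 0.1 N and horizontal distance between padauk and board_padauk below 0.012 m and angle between the x axis of padauk and the x axis of board_padauk, either way round below 0.2 rad and z of padauk in the frame of board_padauk between 0.008 and 0.018 m and contact force between the fingers and padauk below 0.1 N), for 0.2 s.
At the end, for the whole second after the job is handed in: Each of the four blanks lies flat (within 0.1 rad) and at rest on the felt of the board with the tile of its own wood, its centre within 12 mm of the pad's centre, its length along the board within 0.2 rad (either way round), its underside 8 to 18 mm above the bench, released by the fingers (all of step 2 and horizontal distance between maple and board_maple below 0.012 m and angle between the x axis of maple and the x axis of board_maple, either way round below 0.2 rad and angle between each of maple, purpleheart's own z axis and vertical below 0.1 rad and z of maple in the frame of board_maple between 0.008 and 0.018 m and linear speed of each of maple, purpleheart below 0.02 m/s and angular speed of each of maple, purpleheart below 0.2 rad/s and contact force between the fingers and maple below 0.1 N and horizontal distance between purpleheart and board_purpleheart below 0.012 m and angle between the x axis of purpleheart and the x axis of board_purpleheart, either way round below 0.2 rad and z of purpleheart in the frame of board_purpleheart between 0.008 and 0.018 m and contact force between the fingers and purpleheart below 0.1 N); the robot touches nothing.
It fails at once if the jar is moved by more than 30 mm (distance of jar from where it was at the start of the episode above 0.03 m).
It fails at once if the gouge is moved by more than 30 mm (distance of gouge from where it was at the start of the episode above 0.03 m).
It also fails if it takes over 104 s, if anything falls off the work surface, if the arm or the gripper's body presses on something with over 40 N, if the wrist force passes 120 N, or if a joint passes its speed limit or range.

## Working session

There is one attempt and no reset: what is moved stays moved. The work goes in short steps, Python scripts to look and compute and a tool call to move; the robot and the scene stay as the last step left them, time stands still between calls to the robot, and variables do not carry over. Pictures are saved under pics/ and viewed, at most 14 in all, crops included, and the job is handed in when it is done.

Besides the shell and the picture viewer there is one more tool, called after ">>>" by a JSON object that holds its "op" and its "data", one argument or row to a line. arm_command: Moves the arm, as the interface text tells. Its arguments: {"type":"object","properties":{"moves":{"type":"array"},"grip_force":{"type":"number"}},"required":["moves"]}

```bash
mkdir -p pics; python3 - <<'E'
from cell import ctrl
import cv2
s=ctrl.read_state(); print(s)
for n in("top","side"):
    cv2.imwrite(f"pics/{n}0.png",ctrl.get_image(n)[:,:,::-1]); c=ctrl.calibration(n); print(c)
E
```

```text
{'time': 0.0, 'joint_positions': array([ 1.01800050e+00,  2.76580075e-01,  1.50614412e+00,  1.79452077e-06,
        1.36068342e+00, -1.21018468e-01]), 'joint_velocities': array([ 0.00014729,  0.00114791,  0.00073753, -0.00100299,  0.00216618,
       -0.0002161 ]), 'joint_efforts': array([-1.18815592e-04, -4.16784918e+01, -2.45797116e+01, -1.91334088e-04,
        1.12074602e-02,  7.60821848e-06]), 'ee_pos': array([0.2403631 , 0.52176796, 0.23044383]), 'tcp_rot': array([-3.13979117e+00, -2.20850308e-04,  2.70981472e+00]), 'force': array([ 0.13519776, -0.50267382,  0.53422362]), 'ft_torque': array([-0.0491048 ,  0.0283821 , -0.01787418]), 'grip_force': 0.0, 'grip_width': 0.0857565261576842}
{'mtx': array([[592.70411807,   0.        , 317.99749205],
       [  0.        , 592.70411807, 240.80736409],
       [  0.        ,   0.        ,   1.        ]]), 'distortion': array([-0.15980587,  0.        ,  0.        ,  0.        ,  0.        ]), 'view': array([[-0.00645304, -0.9999609 , -0.0060466 ,  0.01348447],
       [ 0.98926393, -0.0072666 ,  0.14595912, -0.56480222],
       [-0.14599735, -0.0050398 ,  0.98927214, -1.35752586],
       [ 0.        ,  0.        ,  0.        ,  1.        ]])}
{'mtx': array([[436.31588559,   0.        , 323.06429859],
       [  0.        , 436.31588559, 239.54633864],
       [  0.        ,   0.        ,   1.        ]]), 'distortion': array([-0.02921356,  0.        ,  0.        ,  0.        ,  0.        ]), 'view': array([[-0.82441133, -0.56594777,  0.00700609,  0.48070933],
       [ 0.44098512, -0.63452141,  0.63475562, -0.2698366 ],
       [-0.35479302,  0.52638931,  0.77268119, -0.70120698],
       [ 0.        ,  0.        ,  0.        ,  1.        ]])}
```

View pics/top0.png

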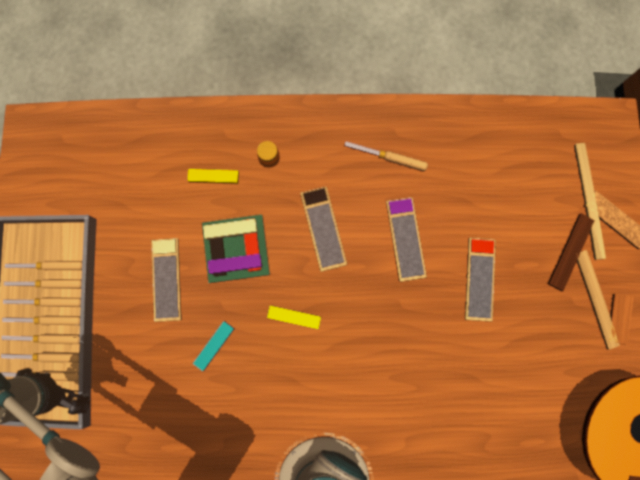

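View pics/side0.png

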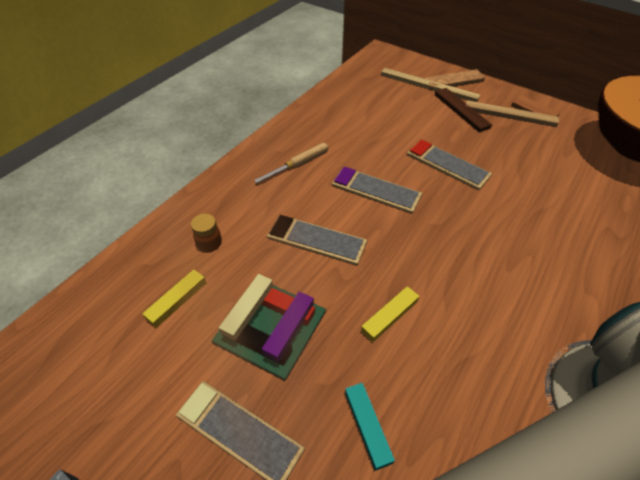

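The top view shows the stack at about (235,248). Maple is at (230,229) and purpleheart at (234,264), both lying across. Ebony is at (217,250) and padauk at (252,250) below them. The boards are maple (166,280), ebony (325,230), purpleheart (407,240) and padauk (481,280). The jar is at (267,152), the gouge at (385,155). The yellow and turquoise bars are decoys. The side view agrees.

```bash
cat > h.py <<'E'
from cell import ctrl
import cv2, numpy as np
def toplane(uv,z,n="top"):
    c=ctrl.calibration(n); V=c["view"]; R,t=V[:3,:3],V[:3,3]
    p=cv2.undistortPoints(np.float64(uv).reshape(-1,1,2),c["mtx"],c["distortion"]).reshape(-1,2)
    d=np.c_[p[:,0],-p[:,1],-np.ones(len(p))]@R; o=-R.T@t
    return (o+d*((z-o[2])/d[:,2])[:,None])[:,:2]
def topix(P,n="top"):
    c=ctrl.calibration(n); V=c["view"]; F=np.diag([1.,-1,-1])
    R=F@V[:3,:3]; t=F@V[:3,3]
    return cv2.projectPoints(np.float64(P).reshape(-1,1,3),cv2.Rodrigues(R)[0],t,c["mtx"],c["distortion"])[0].reshape(-1,2)
def rect(mask,z,roi,n="top"):
    x0,y0,x1,y1=roi; m=np.zeros(mask.shape,np.uint8); m[y0:y1,x0:x1]=mask[y0:y1,x0:x1]
    cs,_=cv2.findContours(m,cv2.RETR_EXTERNAL,cv2.CHAIN_APPROX_NONE)
    c=max(cs,key=cv2.contourArea).reshape(-1,2)
    q=toplane(c,z,n); (cx,cy),(w,h),a=cv2.minAreaRect(np.float32(q*1000))
    if h>w: w,h,a=h,w,a+90
    return np.r_[cx,cy,w,h,(a+90)%180-90].round(1)
E
python3 - <<'E'
from h import *
im=cv2.imread("pics/top0.png"); H=cv2.cvtColor(im,cv2.COLOR_BGR2HSV)
for p in [(230,229),(234,264),(217,247),(252,245),(166,290),(325,235),(407,250),(481,285),(316,197),(401,207),(482,247),(164,247),(260,218)]: print(p,H[p[1],p[0]])
def m(lo,hi): return cv2.inRange(H,np.array(lo),np.array(hi))
pur=m((130,80,60),(165,255,255)); gray=m((0,0,40),(179,75,140)); cream=m((18,50,140),(35,140,255)); blk=m((0,0,0),(179,255,55)); red=m((0,215,120),(8,255,255))
print("maple",rect(cream,.056,(195,210,262,245)))
print("purple",rect(pur,.056,(200,245,270,285)))
print("ebony",rect(blk,.034,(205,234,228,280)))
print("padauk",rect(red,.034,(240,225,268,280)))
for n,r in dict(maple=(145,230,190,330),ebony=(295,180,350,280),purple=(380,190,430,290),padauk=(460,230,500,330)).items(): print("pad",n,rect(gray,.012,r))
print("tile m",rect(cream,.016,(145,230,190,256)),"e",rect(blk,.016,(295,180,335,210)),"p",rect(pur,.016,(380,190,420,220)),"r",rect(red,.016,(460,230,500,260)))
# green plate
print("plate",rect(m((45,60,20),(90,255,120)),.012,(190,205,280,290)))
b=cv2.resize(im[140:340,140:510],None,fx=2.1,fy=2.1,interpolation=cv2.INTER_CUBIC); cv2.imwrite("pics/c1.png",b)
E
```

```text
(230, 229) [ 27  95 230]
(234, 264) [152 171 148]
(217, 247) [ 12 134  55]
(252, 245) [  6 236 229]
(166, 290) [ 11  51 124]
(325, 235) [ 10  49 129]
(407, 250) [ 10  47 126]
(481, 285) [ 12  36 127]
(316, 197) [ 10 143  57]
(401, 207) [151 176 149]
(482, 247) [  6 254 229]
(164, 247) [ 25 103 230]
(260, 218) [ 54  98 104]
maple [594.4 218.9 127.2  32.5 -82.3]
purple [511.3 205.6 124.8  34.5 -83.1]
ebony [549.3 250.4  40.8  28.9   1.1]
padauk [561.6 168.7  47.   28.4   7.7]
pad maple [460.6 378.4 144.3  51.2   3.7]
pad ebony [583.5  -7.4 144.1  50.   14.2]
pad purple [ 555.8 -205.9  144.6   50.8    8. ]
pad padauk [ 456.1 -381.   144.4   51.7   -4.6]
tile m [555.8 385.3  57.9  37.6 -86.7] e [676.5  33.3   0.    0.    0. ] p [ 653.  -191.7   53.7   29.4  -82.1] r [ 553.2 -389.5   52.3   29.2   87.2]
plate [552.1 210.3 143.6 143.5 -82.3]
```

View pics/c1.png

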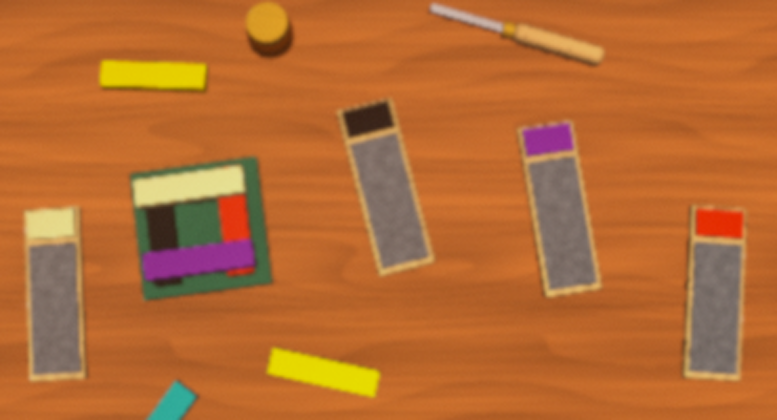

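```bash
cat > d.py <<'E'
import sys
from cell import ctrl
import numpy as np
from scipy.spatial.transform import Rotation as Ro
x,y,z,yaw=map(float,sys.argv[1:5])   # mm, deg
s=ctrl.read_state(); R=Ro.from_euler('xyz',s["tcp_rot"]); T=Ro.from_euler('xyz',[np.pi,0,np.radians(yaw)])
dp=np.array([x,y,z])/1000-s["ee_pos"]
print("pos",(s["ee_pos"]*1000).round(1),"turn",(R.inv()*T).as_rotvec(True).round(1),"travel cm now-axes",R.inv().apply(dp*100).round(2),"after-turn axes",T.inv().apply(dp*100).round(2))
E
python3 d.py 595 219 130 97.7
```

```text
pos [240.4 521.8 230.5] turn [-0.1  0.  57.6] travel cm now-axes [-44.88 -12.64  10.06] after-turn axes [-34.76  31.09  10.05]
```

>>> {"op": "arm_command", "data": {
  "moves": [
    {"fingers": -0.4,"travel": [0,0,1],"turn": [0,0,6.4]},
    {"fingers": -0.4,"travel": [0,0,1],"turn": [0,0,6.4]},
    {"fingers": -0.4,"travel": [0,0,1],"turn": [0,0,6.4]},
    {"fingers": -0.4,"travel": [0,0,1],"turn": [0,0,6.4]},
    {"fingers": -0.4,"travel": [0,0,1],"turn": [0,0,6.4]},
    {"fingers": -0.4,"travel": [0,0,1],"turn": [0,0,6.4]},
    {"fingers": -0.4,"travel": [0,0,1],"turn": [0,0,6.4]},
    {"fingers": -0.4,"travel": [0,0,1],"turn": [0,0,6.4]},
    {"fingers": -0.4,"travel": [0,0,1],"turn": [0,0,6.4]},
    {"fingers": -0.4,"travel": [0,0,0],"turn": [0,0,0]}
  ],
  "grip_force": 40
}}

```text
time: 0.93
ee_pos: [0.2397, 0.5207, 0.1389]
tcp_rot: [-3.138, 0.004, 1.703]
force: [-0.1, -1.0, -0.1]
grip_width: 0.0596
grip_force: 0.0
```

```bash
python3 d.py 595 219 130 97.7
```

```text
pos [239.7 520.7 138.9] turn [-0.2  0.2 -0.1] travel cm now-axes [-34.58  31.25   0.93] after-turn axes [-34.66  31.17   0.89]
```

>>> {"op": "arm_command", "data": {
  "moves": [
    {"fingers": -0.4,"travel": [-2.6,2.3,0],"turn": [0,0,0]},
    {"fingers": -0.4,"travel": [-2.6,2.3,0],"turn": [0,0,0]},
    {"fingers": -0.4,"travel": [-2.6,2.3,0],"turn": [0,0,0]},
    {"fingers": -0.4,"travel": [-2.6,2.3,0],"turn": [0,0,0]},
    {"fingers": -0.4,"travel": [-2.6,2.3,0],"turn": [0,0,0]},
    {"fingers": -0.4,"travel": [-2.6,2.3,0],"turn": [0,0,0]},
    {"fingers": -0.4,"travel": [-2.6,2.3,0],"turn": [0,0,0]},
    {"fingers": -0.4,"travel": [-2.6,2.3,0],"turn": [0,0,0]},
    {"fingers": -0.4,"travel": [-2.6,2.3,0],"turn": [0,0,0]},
    {"fingers": -0.4,"travel": [0,0,0],"turn": [0,0,0]}
  ]
}}

```text
time: 1.77
ee_pos: [0.4825, 0.3142, 0.1418]
tcp_rot: [3.137, 0.002, 1.703]
force: [-0.1, 0.9, -0.0]
grip_width: 0.0602
grip_force: 0.0
```

```bash
python3 d.py 595 219 130 97.7
```

```text
pos [482.5 314.2 141.8] turn [ 0.3  0.1 -0.1] travel cm now-axes [-10.92   9.89   1.25] after-turn axes [-10.94   9.87   1.18]
```

>>> {"op": "arm_command", "data": {
  "moves": [
    {"fingers": -0.4,"travel": [-1.82,1.65,0.2],"turn": [0,0,0]},
    {"fingers": -0.4,"travel": [-1.82,1.65,0.2],"turn": [0,0,0]},
    {"fingers": -0.4,"travel": [-1.82,1.65,0.2],"turn": [0,0,0]},
    {"fingers": -0.4,"travel": [-1.82,1.65,0.2],"turn": [0,0,0]},
    {"fingers": -0.4,"travel": [-1.82,1.65,0.2],"turn": [0,0,0]},
    {"fingers": -0.4,"travel": [-1.82,1.65,0.2],"turn": [0,0,0]},
    {"fingers": -0.4,"travel": [0,0,1],"turn": [0,0,0]},
    {"fingers": -0.4,"travel": [0,0,1],"turn": [0,0,0]},
    {"fingers": -0.4,"travel": [0,0,0],"turn": [0,0,0]},
    {"fingers": -0.4,"travel": [0,0,0],"turn": [0,0,0]}
  ]
}}

```text
time: 2.6
ee_pos: [0.5879, 0.2235, 0.1083]
tcp_rot: [-3.138, -0.0, 1.706]
force: [0.2, -0.1, 1.2]
grip_width: 0.0597
grip_force: 0.0
```

```bash
python3 d.py 595 219 36 97.7
```

```text
pos [587.9 223.5 108.3] turn [-0.2 -0.   0.1] travel cm now-axes [-0.54  0.66  7.23] after-turn axes [-0.54  0.64  7.23]
```

>>> {"op": "arm_command", "data": {
  "moves": [
    {"fingers": -0.4,"travel": [-0.27,0.33,0.6],"turn": [0,0,0]},
    {"fingers": -0.4,"travel": [-0.27,0.33,0.6],"turn": [0,0,0]},
    {"fingers": -0.4,"travel": [0,0,1],"turn": [0,0,0]},
    {"fingers": -0.4,"travel": [0,0,1],"turn": [0,0,0]},
    {"fingers": -0.4,"travel": [0,0,1],"turn": [0,0,0]},
    {"fingers": -0.4,"travel": [0,0,1],"turn": [0,0,0]},
    {"fingers": -0.4,"travel": [0,0,1],"turn": [0,0,0]},
    {"fingers": -0.4,"travel": [0,0,0.8],"turn": [0,0,0]},
    {"fingers": -0.4,"travel": [0,0,0],"turn": [0,0,0]},
    {"fingers": -0.4,"travel": [0,0,0],"turn": [0,0,0]}
  ]
}}

```text
time: 3.43
ee_pos: [0.5966, 0.2184, 0.0386]
tcp_rot: [-3.14, 0.0, 1.704]
force: [0.8, -0.1, 0.6]
grip_width: 0.0596
grip_force: 0.0
```

```bash
python3 d.py 595 219 36 97.7; python3 - <<'E'
from h import *
cv2.imwrite("pics/s1.png",cv2.resize(ctrl.get_image("side")[220:400,150:390,::-1],None,fx=3,fy=3))
E
```

```text
pos [596.6 218.4  38.6] turn [-0.1  0.  -0. ] travel cm now-axes [ 0.08 -0.15  0.26] after-turn axes [ 0.08 -0.15  0.26]
```

View pics/s1.png

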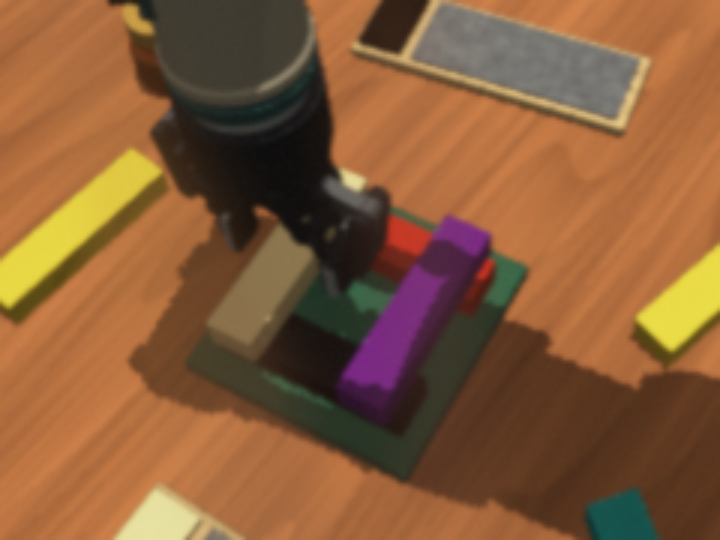

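The fingers straddle the middle of the maple bar (about pixel (285,250) of the crop) with nothing in between. The grip can close.

>>> {"op": "arm_command", "data": {
  "moves": [
    {"fingers": -0.4,"travel": [0,-0.15,0.2],"turn": [0,0,0]},
    {"fingers": -0.1,"travel": [0,0,0],"turn": [0,0,0]},
    {"fingers": 0.2,"travel": [0,0,0],"turn": [0,0,0]},
    {"fingers": 0.5,"travel": [0,0,0],"turn": [0,0,0]},
    {"fingers": 1,"travel": [0,0,0],"turn": [0,0,0]},
    {"fingers": 1,"travel": [0,0,0],"turn": [0,0,0]},
    {"fingers": 1,"travel": [0,0,0],"turn": [0,0,0]},
    {"fingers": 1,"travel": [0,0,0],"turn": [0,0,0]},
    {"fingers": 1,"travel": [0,0,0],"turn": [0,0,0]},
    {"fingers": 1,"travel": [0,0,0],"turn": [0,0,0]}
  ]
}}

```text
time: 4.32
ee_pos: [0.5959, 0.2184, 0.038]
tcp_rot: [3.14, -0.0, 1.705]
force: [0.2, -0.5, 6.3]
grip_width: 0.029
grip_force: 40.7
```

```bash
python3 d.py 461 378 15 183.7
```

```text
pos [595.9 218.4  38. ] turn [  0.1   0.  -86. ] travel cm now-axes [ 17.62 -11.25   2.29] after-turn axes [12.44 16.8   2.3 ]
```

>>> {"op": "arm_command", "data": {
  "moves": [
    {"fingers": 1,"travel": [0,0,-1],"turn": [0,0,0]},
    {"fingers": 1,"travel": [0,0,-1.5],"turn": [0,0,0]},
    {"fingers": 1,"travel": [0,0,-2],"turn": [0,0,0]},
    {"fingers": 1,"travel": [0,0,-2],"turn": [0,0,0]},
    {"fingers": 1,"travel": [0,0,-1.5],"turn": [0,0,-6]},
    {"fingers": 1,"travel": [0,0,0],"turn": [0,0,-6]},
    {"fingers": 1,"travel": [0,0,0],"turn": [0,0,-6]},
    {"fingers": 1,"travel": [0,0,0],"turn": [0,0,-6]},
    {"fingers": 1,"travel": [0,0,0],"turn": [0,0,-6]},
    {"fingers": 1,"travel": [0,0,0],"turn": [0,0,-6]}
  ]
}}

```text
time: 5.15
ee_pos: [0.5949, 0.2181, 0.1172]
tcp_rot: [-3.141, -0.001, 2.338]
force: [-0.5, 0.4, -0.2]
grip_width: 0.0292
grip_force: 40.0
```

>>> {"op": "arm_command", "data": {
  "moves": [
    {"fingers": 1,"travel": [0,0,0],"turn": [0,0,-6]},
    {"fingers": 1,"travel": [0,0,0],"turn": [0,0,-6]},
    {"fingers": 1,"travel": [0,0,0],"turn": [0,0,-6]},
    {"fingers": 1,"travel": [0,0,0],"turn": [0,0,-6]},
    {"fingers": 1,"travel": [0,0,0],"turn": [0,0,-6]},
    {"fingers": 1,"travel": [0,0,0],"turn": [0,0,-6]},
    {"fingers": 1,"travel": [0,0,0],"turn": [0,0,-6]},
    {"fingers": 1,"travel": [0,0,0],"turn": [0,0,-6]},
    {"fingers": 1,"travel": [0,0,0],"turn": [0,0,0]},
    {"fingers": 1,"travel": [0,0,0],"turn": [0,0,0]}
  ]
}}

```text
time: 5.98
ee_pos: [0.5951, 0.2181, 0.1171]
tcp_rot: [-3.141, -0.001, -3.115]
force: [-0.1, 0.5, -1.0]
grip_width: 0.0288
grip_force: 40.0
```

```bash
python3 d.py 461 378 60 183.7
```

```text
pos [595.1 218.1 117.1] turn [-0.  -0.  -2.2] travel cm now-axes [12.98 16.33  5.72] after-turn axes [12.35 16.82  5.71]
```

>>> {"op": "arm_command", "data": {
  "moves": [
    {"fingers": 1,"travel": [0,0,0],"turn": [0,0,-2.2]},
    {"fingers": 1,"travel": [1.76,2.4,0],"turn": [0,0,0]},
    {"fingers": 1,"travel": [1.76,2.4,0],"turn": [0,0,0]},
    {"fingers": 1,"travel": [1.76,2.4,0.5],"turn": [0,0,0]},
    {"fingers": 1,"travel": [1.76,2.4,1],"turn": [0,0,0]},
    {"fingers": 1,"travel": [1.76,2.4,1],"turn": [0,0,0]},
    {"fingers": 1,"travel": [1.76,2.4,1],"turn": [0,0,0]},
    {"fingers": 1,"travel": [1.76,2.4,1],"turn": [0,0,0]},
    {"fingers": 1,"travel": [0,0,0.5],"turn": [0,0,0]},
    {"fingers": 1,"travel": [0,0,0],"turn": [0,0,0]}
  ]
}}

```text
time: 6.82
ee_pos: [0.4592, 0.378, 0.066]
tcp_rot: [-3.14, -0.003, -3.073]
force: [0.0, -0.3, -0.9]
grip_width: 0.0291
grip_force: 40.0
```

```bash
python3 d.py 461 378 18 183.7
```

```text
pos [459.2 378.   66. ] turn [-0.1 -0.2  0.2] travel cm now-axes [-0.2  0.   4.8] after-turn axes [-0.18 -0.01  4.8 ]
```

>>> {"op": "arm_command", "data": {
  "moves": [
    {"fingers": 1,"travel": [-0.1,0,1],"turn": [0,0,0]},
    {"fingers": 1,"travel": [-0.1,0,1],"turn": [0,0,0]},
    {"fingers": 1,"travel": [0,0,1],"turn": [0,0,0]},
    {"fingers": 1,"travel": [0,0,0.8],"turn": [0,0,0]},
    {"fingers": 1,"travel": [0,0,0.4],"turn": [0,0,0]},
    {"fingers": 1,"travel": [0,0,0.3],"turn": [0,0,0]},
    {"fingers": 1,"travel": [0,0,0.2],"turn": [0,0,0]},
    {"fingers": 1,"travel": [0,0,0],"turn": [0,0,0]},
    {"fingers": 1,"travel": [0,0,0],"turn": [0,0,0]},
    {"fingers": 1,"travel": [0,0,0],"turn": [0,0,0]}
  ]
}}

```text
time: 7.65
ee_pos: [0.4635, 0.3779, 0.0207]
tcp_rot: [3.141, 0.001, -3.074]
force: [0.5, 0.7, -0.6]
grip_width: 0.0291
grip_force: 40.0
```

```bash
python3 d.py 461 378 16 183.7; python3 - <<'E'
from h import *
a=cv2.resize(ctrl.get_image("side")[370:480,160:320,::-1],None,fx=3,fy=3)
b=cv2.resize(ctrl.get_image("top")[210:320,130:290,::-1],None,fx=3,fy=3)
cv2.imwrite("pics/s2.png",np.vstack([a,b])[:600])
E
```

```text
pos [463.5 377.9  20.7] turn [0.  0.  0.2] travel cm now-axes [0.25 0.02 0.47] after-turn axes [0.25 0.02 0.47]
```

View pics/s2.png

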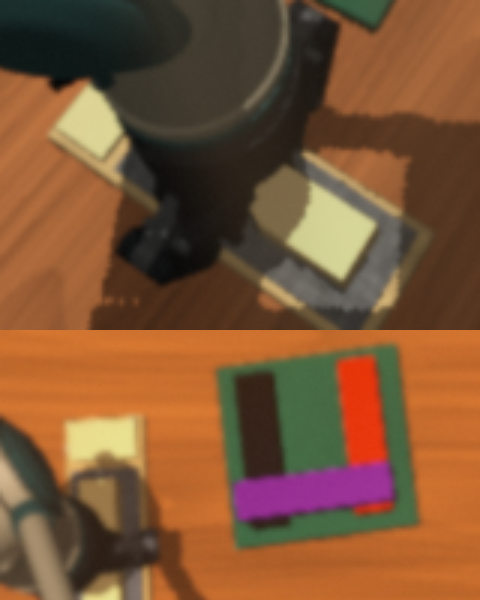

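Maple hangs just above its pad, aligned with the board. The lower bars and purpleheart have not moved. I'll lower and release.

>>> {"op": "arm_command", "data": {
  "moves": [
    {"fingers": 1,"travel": [0.2,0,0.15],"turn": [0,0,0]},
    {"fingers": 1,"travel": [0,0,0.15],"turn": [0,0,0]},
    {"fingers": 1,"travel": [0,0,0.1],"turn": [0,0,0]},
    {"fingers": 1,"travel": [0,0,0],"turn": [0,0,0]},
    {"fingers": 1,"travel": [0,0,0],"turn": [0,0,0]},
    {"fingers": 0.3,"travel": [0,0,0],"turn": [0,0,0]},
    {"fingers": 0,"travel": [0,0,0],"turn": [0,0,0]},
    {"fingers": -0.4,"travel": [0,0,0],"turn": [0,0,0]},
    {"fingers": -0.4,"travel": [0,0,0],"turn": [0,0,0]},
    {"fingers": -0.4,"travel": [0,0,0],"turn": [0,0,0]}
  ]
}}

```text
time: 8.58
ee_pos: [0.4613, 0.3776, 0.0164]
tcp_rot: [3.141, 0.0, -3.074]
force: [0.4, -0.1, -0.0]
grip_width: 0.0597
grip_force: 0.0
```

>>> {"op": "arm_command", "data": {
  "moves": [
    {"fingers": -0.4,"travel": [0,0,-1],"turn": [0,0,0]},
    {"fingers": -0.4,"travel": [0,0,-2],"turn": [0,0,0]},
    {"fingers": -0.4,"travel": [0,0,-2],"turn": [0,0,0]},
    {"fingers": -0.4,"travel": [0,0,-2],"turn": [0,0,0]},
    {"fingers": -0.4,"travel": [0,0,-2],"turn": [0,0,6.6]},
    {"fingers": -0.4,"travel": [0,0,-1],"turn": [0,0,6.6]},
    {"fingers": -0.4,"travel": [0,0,0],"turn": [0,0,6.6]},
    {"fingers": -0.4,"travel": [0,0,0],"turn": [0,0,6.6]},
    {"fingers": -0.4,"travel": [0,0,0],"turn": [0,0,6.6]},
    {"fingers": -0.4,"travel": [0,0,0],"turn": [0,0,6.6]}
  ]
}}

```text
time: 9.42
ee_pos: [0.4613, 0.3776, 0.1174]
tcp_rot: [3.14, 0.0, 2.512]
force: [0.3, -0.0, 0.0]
grip_width: 0.0601
grip_force: 0.0
```

>>> {"op": "arm_command", "data": {
  "moves": [
    {"fingers": -0.4,"travel": [0,0,0],"turn": [0,0,6.6]},
    {"fingers": -0.4,"travel": [0,0,0],"turn": [0,0,6.6]},
    {"fingers": -0.4,"travel": [0,0,0],"turn": [0,0,6.6]},
    {"fingers": -0.4,"travel": [0,0,0],"turn": [0,0,6.6]},
    {"fingers": -0.4,"travel": [0,0,0],"turn": [0,0,6.6]},
    {"fingers": -0.4,"travel": [0,0,0],"turn": [0,0,6.6]},
    {"fingers": -0.4,"travel": [0,0,0],"turn": [0,0,6.6]},
    {"fingers": -0.4,"travel": [0,0,0],"turn": [0,0,0]},
    {"fingers": -0.4,"travel": [0,0,0],"turn": [0,0,0]},
    {"fingers": -0.4,"travel": [0,0,0],"turn": [0,0,0]}
  ]
}}

```text
time: 10.25
ee_pos: [0.4613, 0.3776, 0.1168]
tcp_rot: [3.141, -0.0, 1.714]
force: [0.7, 0.6, -0.0]
grip_width: 0.0597
grip_force: 0.0
```

```bash
python3 d.py 513 206 100 97
```

```text
pos [461.3 377.6 116.8] turn [ 0.  -0.   1.2] travel cm now-axes [-17.72   2.67   1.67] after-turn axes [-17.66   3.04   1.68]
```

>>> {"op": "arm_command", "data": {
  "moves": [
    {"fingers": -0.4,"travel": [0,0,0],"turn": [0,0,1.2]},
    {"fingers": -0.4,"travel": [-2.9,0.5,0.2],"turn": [0,0,0]},
    {"fingers": -0.4,"travel": [-2.9,0.5,0.2],"turn": [0,0,0]},
    {"fingers": -0.4,"travel": [-2.9,0.5,0.2],"turn": [0,0,0]},
    {"fingers": -0.4,"travel": [-2.9,0.5,0.2],"turn": [0,0,0]},
    {"fingers": -0.4,"travel": [-2.9,0.5,0.2],"turn": [0,0,0]},
    {"fingers": -0.4,"travel": [-2.9,0.5,0.2],"turn": [0,0,0]},
    {"fingers": -0.4,"travel": [0,0,0.5],"turn": [0,0,0]},
    {"fingers": -0.4,"travel": [0,0,0],"turn": [0,0,0]},
    {"fingers": -0.4,"travel": [0,0,0],"turn": [0,0,0]}
  ]
}}

```text
time: 11.08
ee_pos: [0.5115, 0.2086, 0.0992]
tcp_rot: [-3.141, -0.001, 1.69]
force: [0.1, 0.7, 0.2]
grip_width: 0.0598
grip_force: 0.0
```

```bash
cat > m.py <<'E'
from h import *
import sys
im=ctrl.get_image("top")[:,:,::-1].copy(); H=cv2.cvtColor(im,cv2.COLOR_BGR2HSV)
if len(sys.argv)>1: cv2.imwrite(f"pics/{sys.argv[1]}.png",im)
def m(lo,hi): return cv2.inRange(H,np.array(lo),np.array(hi))
pur=m((130,80,40),(165,255,255)); cream=m((18,50,140),(35,140,255)); blk=m((0,0,0),(179,255,65)); red=m((0,215,90),(8,255,255))
def t(n,*a):
    try: print(n,rect(*a))
    except Exception as e: print(n,"none")
t("maple placed",cream,.034,(145,258,190,330))
t("purple stack",pur,.056,(200,245,270,285)); t("purple placed",pur,.034,(380,220,430,290))
t("ebony stack",blk,.034,(205,220,232,285)); t("ebony placed",blk,.034,(295,210,350,280))
t("padauk stack",red,.034,(240,220,268,285)); t("padauk placed",red,.034,(455,258,505,330))
E
python3 d.py 513 206 37 97;python3 m.py t3
```

```text
pos [511.5 208.6  99.2] turn [-0.  -0.  -0.2] travel cm now-axes [-0.28  0.12  6.22] after-turn axes [-0.27  0.11  6.22]
maple placed [459.6 377.8 128.   36.6   4.9]
purple stack [515.9 171.8  55.9  30.9 -81.5]
purple placed none
ebony stack [485.5 251.   42.7  24.9 -75.3]
ebony placed none
padauk stack [578.4 171.1  81.   28.9   7.2]
padauk placed none
```

View pics/t3.png

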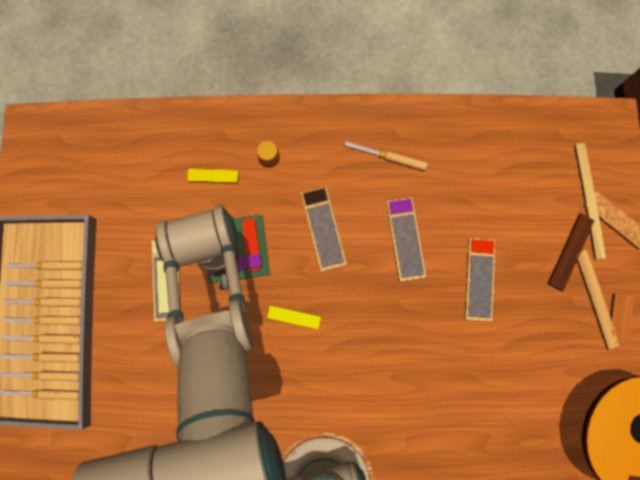

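Maple lies on its pad at about (165,290), measured at (460,378) mm and on target. The gripper hovers over purpleheart, so I'll go down.

>>> {"op": "arm_command", "data": {
  "moves": [
    {"fingers": -0.4,"travel": [-0.13,0.06,1],"turn": [0,0,0]},
    {"fingers": -0.4,"travel": [-0.13,0.06,1],"turn": [0,0,0]},
    {"fingers": -0.4,"travel": [0,0,1.2],"turn": [0,0,0]},
    {"fingers": -0.4,"travel": [0,0,1.2],"turn": [0,0,0]},
    {"fingers": -0.4,"travel": [0,0,1],"turn": [0,0,0]},
    {"fingers": -0.4,"travel": [0,0,0.5],"turn": [0,0,0]},
    {"fingers": -0.4,"travel": [0,0,0.3],"turn": [0,0,0]},
    {"fingers": -0.4,"travel": [0,0,0],"turn": [0,0,0]},
    {"fingers": -0.4,"travel": [0,0,0],"turn": [0,0,0]},
    {"fingers": -0.4,"travel": [0,0,0],"turn": [0,0,0]}
  ]
}}

```text
time: 11.97
ee_pos: [0.5138, 0.2062, 0.0378]
tcp_rot: [3.14, -0.0, 1.691]
force: [0.1, -0.1, 0.1]
grip_width: 0.06
grip_force: 0.0
```

>>> {"op": "arm_command", "data": {
  "moves": [
    {"fingers": -0.1,"travel": [0,0,0],"turn": [0,0,0]},
    {"fingers": 0.2,"travel": [0,0,0],"turn": [0,0,0]},
    {"fingers": 0.5,"travel": [0,0,0],"turn": [0,0,0]},
    {"fingers": 1,"travel": [0,0,0],"turn": [0,0,0]},
    {"fingers": 1,"travel": [0,0,0],"turn": [0,0,0]},
    {"fingers": 1,"travel": [0,0,0],"turn": [0,0,0]},
    {"fingers": 1,"travel": [0,0,0],"turn": [0,0,0]},
    {"fingers": 1,"travel": [0,0,0],"turn": [0,0,0]},
    {"fingers": 1,"travel": [0,0,0],"turn": [0,0,0]},
    {"fingers": 1,"travel": [0,0,0],"turn": [0,0,0]}
  ]
}}

```text
time: 12.8
ee_pos: [0.5139, 0.2061, 0.038]
tcp_rot: [3.14, -0.0, 1.691]
force: [-1.8, -0.7, 6.4]
grip_width: 0.0291
grip_force: 41.1
```

>>> {"op": "arm_command", "data": {
  "moves": [
    {"fingers": 1,"travel": [0,0,-1],"turn": [0,0,0]},
    {"fingers": 1,"travel": [0,0,-1.5],"turn": [0,0,0]},
    {"fingers": 1,"travel": [0,0,-2],"turn": [0,0,0]},
    {"fingers": 1,"travel": [0,0,-2],"turn": [0,0,0]},
    {"fingers": 1,"travel": [0,0,-1.5],"turn": [0,0,6]},
    {"fingers": 1,"travel": [0,0,0],"turn": [0,0,6]},
    {"fingers": 1,"travel": [0,0,0],"turn": [0,0,6]},
    {"fingers": 1,"travel": [0,0,0],"turn": [0,0,6]},
    {"fingers": 1,"travel": [0,0,0],"turn": [0,0,6]},
    {"fingers": 1,"travel": [0,0,0],"turn": [0,0,6]}
  ]
}}

```text
time: 13.63
ee_pos: [0.5128, 0.2058, 0.1174]
tcp_rot: [-3.141, 0.0, 1.057]
force: [-0.0, 0.2, -0.6]
grip_width: 0.0296
grip_force: 40.4
```

>>> {"op": "arm_command", "data": {
  "moves": [
    {"fingers": 1,"travel": [0,0,0],"turn": [0,0,6]},
    {"fingers": 1,"travel": [0,0,0],"turn": [0,0,6]},
    {"fingers": 1,"travel": [0,0,0],"turn": [0,0,6]},
    {"fingers": 1,"travel": [0,0,0],"turn": [0,0,6]},
    {"fingers": 1,"travel": [0,0,0],"turn": [0,0,6]},
    {"fingers": 1,"travel": [0,0,0],"turn": [0,0,6]},
    {"fingers": 1,"travel": [0,0,0],"turn": [0,0,6]},
    {"fingers": 1,"travel": [0,0,0],"turn": [0,0,6]},
    {"fingers": 1,"travel": [0,0,0],"turn": [0,0,5]},
    {"fingers": 1,"travel": [0,0,0],"turn": [0,0,0]}
  ]
}}

```text
time: 14.47
ee_pos: [0.5128, 0.2058, 0.1173]
tcp_rot: [3.142, 0.001, 0.136]
force: [0.8, -0.6, -0.4]
grip_width: 0.0286
grip_force: 40.4
```

```bash
python3 d.py 556 -206 80 8; python3 m.py
```

```text
pos [512.8 205.8 117.3] turn [ 0.   0.1 -0.2] travel cm now-axes [-1.29 41.39  3.73] after-turn axes [-1.45 41.38  3.73]
maple placed [459.6 378.7 127.7  34.8   4.1]
purple stack [477.  226.   29.5   7.3  12.1]
purple placed none
ebony stack [487.2 251.4  41.3  31.7 -81.5]
ebony placed none
padauk stack [558.5 168.5 121.9  28.9   7.3]
padauk placed none
```

>>> {"op": "arm_command", "data": {
  "moves": [
    {"fingers": 1,"travel": [0,2,0],"turn": [0,0,0]},
    {"fingers": 1,"travel": [-0.1,3.4,0],"turn": [0,0,0]},
    {"fingers": 1,"travel": [-0.1,3.4,0],"turn": [0,0,0]},
    {"fingers": 1,"travel": [-0.1,3.4,0],"turn": [0,0,0]},
    {"fingers": 1,"travel": [-0.1,3.4,0],"turn": [0,0,0]},
    {"fingers": 1,"travel": [-0.1,3.4,0],"turn": [0,0,0]},
    {"fingers": 1,"travel": [-0.1,3.4,0],"turn": [0,0,0]},
    {"fingers": 1,"travel": [-0.1,3.4,0],"turn": [0,0,0]},
    {"fingers": 1,"travel": [-0.1,3.4,0],"turn": [0,0,0]},
    {"fingers": 1,"travel": [-0.1,3.4,0],"turn": [0,0,0]}
  ]
}}

```text
time: 15.35
ee_pos: [0.5487, -0.1198, 0.1174]
tcp_rot: [-3.141, 0.0, 0.14]
force: [1.1, 0.8, -0.7]
grip_width: 0.0288
grip_force: 40.3
```

>>> {"op": "arm_command", "data": {
  "moves": [
    {"fingers": 1,"travel": [-0.1,3,0],"turn": [0,0,0]},
    {"fingers": 1,"travel": [-0.1,3,0],"turn": [0,0,0]},
    {"fingers": 1,"travel": [0,2,1],"turn": [0,0,0]},
    {"fingers": 1,"travel": [0,0,1],"turn": [0,0,0]},
    {"fingers": 1,"travel": [0,0,1],"turn": [0,0,0]},
    {"fingers": 1,"travel": [0,0,1],"turn": [0,0,0]},
    {"fingers": 1,"travel": [0,0,0],"turn": [0,0,0]},
    {"fingers": 1,"travel": [0,0,0],"turn": [0,0,0]},
    {"fingers": 1,"travel": [0,0,0],"turn": [0,0,0]},
    {"fingers": 1,"travel": [0,0,0],"turn": [0,0,0]}
  ]
}}

```text
time: 16.18
ee_pos: [0.5584, -0.1972, 0.0779]
tcp_rot: [3.141, -0.001, 0.139]
force: [-0.2, 0.6, -0.3]
grip_width: 0.0292
grip_force: 40.3
```

```bash
python3 d.py 556 -206 16 8; python3 m.py
```

```text
pos [ 558.4 -197.2   77.9] turn [ 0.  -0.1 -0.1] travel cm now-axes [-0.37  0.84  6.19] after-turn axes [-0.36  0.84  6.19]
maple placed [459.2 378.9 128.3  34.6   4. ]
purple stack none
purple placed [ 526.6 -209.7   55.3   34.6    8. ]
ebony stack [546.7 250.4 124.7  31.9   7.4]
ebony placed none
padauk stack [558.5 168.2 121.9  28.9   7.3]
padauk placed none
```

>>> {"op": "arm_command", "data": {
  "moves": [
    {"fingers": 1,"travel": [-0.18,0.42,1],"turn": [0,0,0]},
    {"fingers": 1,"travel": [-0.18,0.42,1],"turn": [0,0,0]},
    {"fingers": 1,"travel": [0,0,1.2],"turn": [0,0,0]},
    {"fingers": 1,"travel": [0,0,1],"turn": [0,0,0]},
    {"fingers": 1,"travel": [0,0,0.7],"turn": [0,0,0]},
    {"fingers": 1,"travel": [0,0,0.4],"turn": [0,0,0]},
    {"fingers": 1,"travel": [0,0,0.3],"turn": [0,0,0]},
    {"fingers": 1,"travel": [0,0,0.2],"turn": [0,0,0]},
    {"fingers": 1,"travel": [0,0,0.2],"turn": [0,0,0]},
    {"fingers": 1,"travel": [0,0,0],"turn": [0,0,0]}
  ]
}}

```text
time: 17.07
ee_pos: [0.5556, -0.2065, 0.0172]
tcp_rot: [-3.142, -0.0, 0.137]
force: [0.3, -0.4, -1.2]
grip_width: 0.0294
grip_force: 40.3
```

```bash
python3 d.py 556 -206 16 8
```

```text
pos [ 555.6 -206.5   17.2] turn [-0.  -0.  -0.1] travel cm now-axes [ 0.05 -0.05  0.12] after-turn axes [ 0.05 -0.05  0.12]
```

>>> {"op": "arm_command", "data": {
  "moves": [
    {"fingers": 1,"travel": [0,0,0.1],"turn": [0,0,0]},
    {"fingers": 1,"travel": [0,0,0],"turn": [0,0,0]},
    {"fingers": 1,"travel": [0,0,0],"turn": [0,0,0]},
    {"fingers": 0.3,"travel": [0,0,0],"turn": [0,0,0]},
    {"fingers": 0,"travel": [0,0,0],"turn": [0,0,0]},
    {"fingers": -0.4,"travel": [0,0,0],"turn": [0,0,0]},
    {"fingers": -0.4,"travel": [0,0,0],"turn": [0,0,0]},
    {"fingers": -0.4,"travel": [0,0,0],"turn": [0,0,0]},
    {"fingers": -0.4,"travel": [0,0,0],"turn": [0,0,0]},
    {"fingers": -0.4,"travel": [0,0,0],"turn": [0,0,0]}
  ]
}}

```text
time: 17.9
ee_pos: [0.5556, -0.2066, 0.0163]
tcp_rot: [-3.142, -0.0, 0.137]
force: [0.2, -1.3, -0.4]
grip_width: 0.0593
grip_force: 0.0
```

>>> {"op": "arm_command", "data": {
  "moves": [
    {"fingers": -0.4,"travel": [0,0,-1],"turn": [0,0,0]},
    {"fingers": -0.4,"travel": [0,0,-2],"turn": [0,0,0]},
    {"fingers": -0.4,"travel": [0,0,-2],"turn": [0,0,0]},
    {"fingers": -0.4,"travel": [0,0,-2],"turn": [0,0,0]},
    {"fingers": -0.4,"travel": [0,0,-2],"turn": [0,0,0]},
    {"fingers": -0.4,"travel": [0,0,-1],"turn": [0,0,0]},
    {"fingers": -0.4,"travel": [0,-2,0],"turn": [0,0,0]},
    {"fingers": -0.4,"travel": [0,-3.4,0],"turn": [0,0,0]},
    {"fingers": -0.4,"travel": [0,-3.4,0],"turn": [0,0,0]},
    {"fingers": -0.4,"travel": [0,-3.4,0],"turn": [0,0,0]}
  ]
}}

```text
time: 18.73
ee_pos: [0.5383, -0.0847, 0.1165]
tcp_rot: [-3.141, -0.0, 0.136]
force: [0.3, -0.7, -0.1]
grip_width: 0.0596
grip_force: 0.0
```

```bash
python3 d.py 548 251.5 60 7.5; python3 m.py t4
```

```text
pos [538.3 -84.7 116.5] turn [-0.  -0.   0.3] travel cm now-axes [  5.51 -33.18   5.66] after-turn axes [  5.35 -33.21   5.65]
maple placed [459.1 378.8 128.   34.7   3.9]
purple stack none
purple placed [ 529.9 -208.1   79.8   33.     7.8]
ebony stack [546.7 250.3 124.9  31.5   7.5]
ebony placed [553.1 -59.   33.5   9.5  -0.8]
padauk stack [558.5 168.3 121.9  28.7   7.4]
padauk placed none
```

View pics/t4.png

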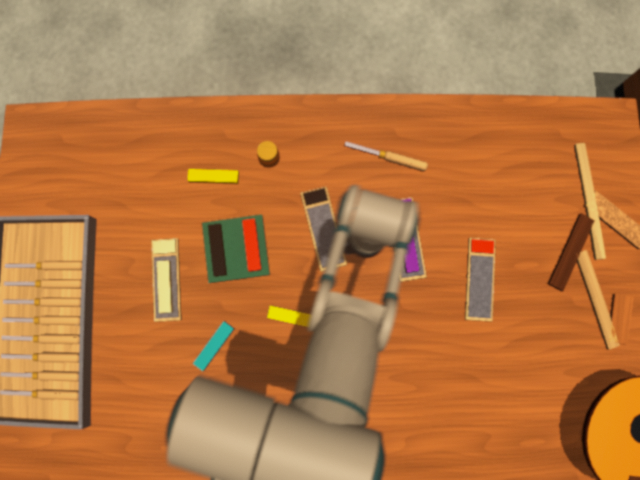

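Maple sits on its board and the lower bars are untouched at (218,250) and (252,246). Purpleheart at (410,250) is partly hidden, so I'll check it once the arm is clear.

>>> {"op": "arm_command", "data": {
  "moves": [
    {"fingers": -0.4,"travel": [0.5,-3.3,0],"turn": [0,0,0]},
    {"fingers": -0.4,"travel": [0.5,-3.3,0],"turn": [0,0,0]},
    {"fingers": -0.4,"travel": [0.5,-3.3,0],"turn": [0,0,0]},
    {"fingers": -0.4,"travel": [0.5,-3.3,0],"turn": [0,0,0]},
    {"fingers": -0.4,"travel": [0.5,-3.3,0],"turn": [0,0,0]},
    {"fingers": -0.4,"travel": [0.5,-3.3,0],"turn": [0,0,0]},
    {"fingers": -0.4,"travel": [0.5,-3.3,0],"turn": [0,0,0]},
    {"fingers": -0.4,"travel": [0.5,-3.3,0.5],"turn": [0,0,0]},
    {"fingers": -0.4,"travel": [0.5,-3.3,0.5],"turn": [0,0,0]},
    {"fingers": -0.4,"travel": [0.4,-2.5,0.5],"turn": [0,0,0]}
  ]
}}

```text
time: 19.62
ee_pos: [0.5431, 0.2425, 0.1014]
tcp_rot: [-3.141, -0.001, 0.138]
force: [0.2, -0.6, 0.1]
grip_width: 0.06
grip_force: 0.0
```

```bash
python3 d.py 548 251.5 15.5 7.5; python3 m.py
```

```text
pos [543.1 242.5 101.4] turn [-0.  -0.   0.4] travel cm now-axes [ 0.6  -0.82  8.59] after-turn axes [ 0.6  -0.83  8.59]
maple placed [468.8 376.  108.2  27.6   4.3]
purple stack none
purple placed [ 552.7 -204.6  125.9   33.9    8.6]
ebony stack [560.5 237.2 116.4  41.1   1.2]
ebony placed none
padauk stack [558.5 168.7 121.9  29.3   7.5]
padauk placed none
```

>>> {"op": "arm_command", "data": {
  "moves": [
    {"fingers": -0.4,"travel": [0.25,-0.35,1.5],"turn": [0,0,0.4]},
    {"fingers": -0.4,"travel": [0.25,-0.35,1.5],"turn": [0,0,0]},
    {"fingers": -0.4,"travel": [0,0,0.8],"turn": [0,0,0]},
    {"fingers": -0.4,"travel": [0,0,0],"turn": [0,0,0]},
    {"fingers": -0.4,"travel": [0,0,0],"turn": [0,0,0]},
    {"fingers": -0.4,"travel": [0,0,0],"turn": [0,0,0]},
    {"fingers": -0.4,"travel": [0,0,0],"turn": [0,0,0]},
    {"fingers": -0.4,"travel": [0,0,0],"turn": [0,0,0]},
    {"fingers": -0.4,"travel": [0,0,0],"turn": [0,0,0]},
    {"fingers": -0.4,"travel": [0,0,0],"turn": [0,0,0]}
  ]
}}

```text
time: 20.5
ee_pos: [0.5476, 0.2475, 0.0638]
tcp_rot: [-3.141, -0.001, 0.13]
force: [0.8, 0.4, -0.2]
grip_width: 0.0598
grip_force: 0.0
```

```bash
python3 d.py 548 251.5 15.5 7.5
```

```text
pos [547.6 247.5  63.8] turn [-0.  -0.1 -0.1] travel cm now-axes [ 0.09 -0.39  4.83] after-turn axes [ 0.09 -0.39  4.83]
```

>>> {"op": "arm_command", "data": {
  "moves": [
    {"fingers": -0.4,"travel": [0.1,-0.35,0.5],"turn": [0,0,0]},
    {"fingers": -0.4,"travel": [0,0,1],"turn": [0,0,0]},
    {"fingers": -0.4,"travel": [0,0,1],"turn": [0,0,0]},
    {"fingers": -0.4,"travel": [0,0,1],"turn": [0,0,0]},
    {"fingers": -0.4,"travel": [0,0,0.6],"turn": [0,0,0]},
    {"fingers": -0.4,"travel": [0,0,0.4],"turn": [0,0,0]},
    {"fingers": -0.4,"travel": [0,0,0.2],"turn": [0,0,0]},
    {"fingers": -0.4,"travel": [0,0,0],"turn": [0,0,0]},
    {"fingers": -0.4,"travel": [0,0,0],"turn": [0,0,0]},
    {"fingers": -0.4,"travel": [0,0,0],"turn": [0,0,0]}
  ]
}}

```text
time: 21.33
ee_pos: [0.5483, 0.2513, 0.0167]
tcp_rot: [-3.141, -0.001, 0.13]
force: [0.1, -0.5, -0.1]
grip_width: 0.0599
grip_force: 0.0
```

```bash
python3 d.py 548 251.5 15.5 7.5
```

```text
pos [548.3 251.3  16.7] turn [-0.  -0.1 -0. ] travel cm now-axes [-0.03 -0.02  0.12] after-turn axes [-0.03 -0.02  0.12]
```

>>> {"op": "arm_command", "data": {
  "moves": [
    {"fingers": -0.1,"travel": [0,0,0],"turn": [0,0,0]},
    {"fingers": 0.2,"travel": [0,0,0],"turn": [0,0,0]},
    {"fingers": 0.5,"travel": [0,0,0],"turn": [0,0,0]},
    {"fingers": 1,"travel": [0,0,0],"turn": [0,0,0]},
    {"fingers": 1,"travel": [0,0,0],"turn": [0,0,0]},
    {"fingers": 1,"travel": [0,0,0],"turn": [0,0,0]},
    {"fingers": 1,"travel": [0,0,0],"turn": [0,0,0]},
    {"fingers": 1,"travel": [0,0,0],"turn": [0,0,0]},
    {"fingers": 1,"travel": [0,0,0],"turn": [0,0,0]},
    {"fingers": 1,"travel": [0,0,0],"turn": [0,0,0]}
  ]
}}

```text
time: 22.17
ee_pos: [0.5483, 0.2513, 0.0169]
tcp_rot: [-3.141, -0.001, 0.13]
force: [-0.3, 1.2, 5.9]
grip_width: 0.0292
grip_force: 41.2
```

>>> {"op": "arm_command", "data": {
  "moves": [
    {"fingers": 1,"travel": [0,0,-1],"turn": [0,0,0]},
    {"fingers": 1,"travel": [0,0,-1.5],"turn": [0,0,0]},
    {"fingers": 1,"travel": [0,0,-2],"turn": [0,0,0]},
    {"fingers": 1,"travel": [0,0,-2],"turn": [0,0,0]},
    {"fingers": 1,"travel": [0,0,-1.5],"turn": [0,0,0]},
    {"fingers": 1,"travel": [0,0,0],"turn": [0,0,-3.4]},
    {"fingers": 1,"travel": [0,0,0],"turn": [0,0,-3.3]},
    {"fingers": 1,"travel": [0,0,0],"turn": [0,0,0]},
    {"fingers": 1,"travel": [0,0,0],"turn": [0,0,0]},
    {"fingers": 1,"travel": [0,0,0],"turn": [0,0,0]}
  ]
}}

```text
time: 23.0
ee_pos: [0.5474, 0.2511, 0.096]
tcp_rot: [-3.142, 0.001, 0.246]
force: [-0.1, -0.8, -1.1]
grip_width: 0.029
grip_force: 40.5
```

```bash
python3 d.py 583.5 -7.5 70 14.2
```

```text
pos [547.4 251.1  96. ] turn [-0.   0.1 -0.1] travel cm now-axes [-2.79 25.96  2.6 ] after-turn axes [-2.85 25.95  2.6 ]
```

>>> {"op": "arm_command", "data": {
  "moves": [
    {"fingers": 1,"travel": [-0.3,2.5,0],"turn": [0,0,0]},
    {"fingers": 1,"travel": [-0.3,3.3,0],"turn": [0,0,0]},
    {"fingers": 1,"travel": [-0.4,3.4,0],"turn": [0,0,0]},
    {"fingers": 1,"travel": [-0.4,3.4,0],"turn": [0,0,0]},
    {"fingers": 1,"travel": [-0.4,3.4,0],"turn": [0,0,0]},
    {"fingers": 1,"travel": [-0.4,3.4,0.5],"turn": [0,0,0]},
    {"fingers": 1,"travel": [-0.3,3,1],"turn": [0,0,0]},
    {"fingers": 1,"travel": [-0.3,2.4,1],"turn": [0,0,0]},
    {"fingers": 1,"travel": [0,1,0],"turn": [0,0,0]},
    {"fingers": 1,"travel": [0,0,0],"turn": [0,0,0]}
  ]
}}

```text
time: 23.83
ee_pos: [0.584, -0.0079, 0.0706]
tcp_rot: [-3.141, 0.001, 0.243]
force: [-0.5, -0.1, -0.7]
grip_width: 0.0293
grip_force: 40.5
```

```bash
python3 d.py 584 -7.5 16.5 14.2
```

```text
pos [584.   -7.9  70.6] turn [-0.   0.1 -0.3] travel cm now-axes [ 0.02 -0.04  5.4 ] after-turn axes [ 0.01 -0.04  5.41]
```

>>> {"op": "arm_command", "data": {
  "moves": [
    {"fingers": 1,"travel": [0,0,1],"turn": [0,0,0]},
    {"fingers": 1,"travel": [0,0,1.2],"turn": [0,0,0]},
    {"fingers": 1,"travel": [0,0,1.2],"turn": [0,0,0]},
    {"fingers": 1,"travel": [0,0,0.8],"turn": [0,0,0]},
    {"fingers": 1,"travel": [0,0,0.5],"turn": [0,0,0]},
    {"fingers": 1,"travel": [0,0,0.3],"turn": [0,0,0]},
    {"fingers": 1,"travel": [0,0,0.2],"turn": [0,0,0]},
    {"fingers": 1,"travel": [0,0,0],"turn": [0,0,0]},
    {"fingers": 1,"travel": [0,0,0],"turn": [0,0,0]},
    {"fingers": 1,"travel": [0,0,0],"turn": [0,0,0]}
  ]
}}

```text
time: 24.67
ee_pos: [0.5843, -0.0058, 0.0198]
tcp_rot: [3.141, -0.001, 0.247]
force: [-0.3, 0.3, -1.6]
grip_width: 0.0288
grip_force: 40.5
```

```bash
python3 d.py 584 -7.5 16.9 14.2
```

```text
pos [584.3  -5.8  19.8] turn [ 0.  -0.1 -0. ] travel cm now-axes [-0.07  0.15  0.29] after-turn axes [-0.07  0.15  0.29]
```

>>> {"op": "arm_command", "data": {
  "moves": [
    {"fingers": 1,"travel": [-0.1,0.15,0.1],"turn": [0,0,0]},
    {"fingers": 1,"travel": [0,0,0.15],"turn": [0,0,0]},
    {"fingers": 1,"travel": [0,0,0.05],"turn": [0,0,0]},
    {"fingers": 1,"travel": [0,0,0],"turn": [0,0,0]},
    {"fingers": 1,"travel": [0,0,0],"turn": [0,0,0]},
    {"fingers": 0.3,"travel": [0,0,0],"turn": [0,0,0]},
    {"fingers": 0,"travel": [0,0,0],"turn": [0,0,0]},
    {"fingers": -0.4,"travel": [0,0,0],"turn": [0,0,0]},
    {"fingers": -0.4,"travel": [0,0,0],"turn": [0,0,0]},
    {"fingers": -0.4,"travel": [0,0,0],"turn": [0,0,0]}
  ]
}}

```text
time: 25.5
ee_pos: [0.5831, -0.0074, 0.016]
tcp_rot: [-3.141, 0.0, 0.247]
force: [-0.1, -0.8, -0.7]
grip_width: 0.0594
grip_force: 0.0
```

>>> {"op": "arm_command", "data": {
  "moves": [
    {"fingers": -0.4,"travel": [0,0,-1],"turn": [0,0,0]},
    {"fingers": -0.4,"travel": [0,0,-2],"turn": [0,0,0]},
    {"fingers": -0.4,"travel": [0,0,-2],"turn": [0,0,0]},
    {"fingers": -0.4,"travel": [0,0,-2],"turn": [0,0,0]},
    {"fingers": -0.4,"travel": [0,0,-1],"turn": [0,0,3.4]},
    {"fingers": -0.4,"travel": [0,0,0],"turn": [0,0,3.4]},
    {"fingers": -0.4,"travel": [0,-2,0],"turn": [0,0,0]},
    {"fingers": -0.4,"travel": [0,-3,0],"turn": [0,0,0]},
    {"fingers": -0.4,"travel": [0,-3,0],"turn": [0,0,0]},
    {"fingers": -0.4,"travel": [0,0,0],"turn": [0,0,0]}
  ]
}}

```text
time: 26.33
ee_pos: [0.5719, 0.0763, 0.097]
tcp_rot: [-3.138, -0.0, 0.131]
force: [0.3, -0.2, 0.7]
grip_width: 0.0599
grip_force: 0.0
```

```bash
python3 d.py 559.5 169 60 7.4
```

```text
pos [571.9  76.3  97. ] turn [-0.2 -0.   0.1] travel cm now-axes [-0.01 -9.34  3.73] after-turn axes [-0.03 -9.35  3.7 ]
```

>>> {"op": "arm_command", "data": {
  "moves": [
    {"fingers": -0.4,"travel": [0,-2,0],"turn": [0,0,0]},
    {"fingers": -0.4,"travel": [0,-3,0],"turn": [0,0,0]},
    {"fingers": -0.4,"travel": [0,-2.5,0],"turn": [0,0,0]},
    {"fingers": -0.4,"travel": [0,-1.8,1],"turn": [0,0,0]},
    {"fingers": -0.4,"travel": [0,0,1.5],"turn": [0,0,0]},
    {"fingers": -0.4,"travel": [0,0,1],"turn": [0,0,0]},
    {"fingers": -0.4,"travel": [0,0,0],"turn": [0,0,0]},
    {"fingers": -0.4,"travel": [0,0,0],"turn": [0,0,0]},
    {"fingers": -0.4,"travel": [0,0,0],"turn": [0,0,0]},
    {"fingers": -0.4,"travel": [0,0,0],"turn": [0,0,0]}
  ]
}}

```text
time: 27.17
ee_pos: [0.5619, 0.1635, 0.0621]
tcp_rot: [-3.142, -0.001, 0.127]
force: [0.0, -0.3, 0.6]
grip_width: 0.06
grip_force: 0.0
```

```bash
python3 d.py 559.5 169 16.5 7.4; python3 m.py
```

```text
pos [561.9 163.5  62.1] turn [-0.  -0.1 -0.1] travel cm now-axes [-0.17 -0.58  4.56] after-turn axes [-0.16 -0.58  4.56]
maple placed [459.2 378.9 128.3  34.7   4. ]
purple stack none
purple placed [ 552.7 -204.7  125.9   33.9    8.3]
ebony stack [527.9 227.2  98.7  33.7  14.5]
ebony placed [581.9  -5.6 119.6  25.3  14.1]
padauk stack [519.  170.4  43.2  13.6   7.7]
padauk placed none
```

>>> {"op": "arm_command", "data": {
  "moves": [
    {"fingers": -0.4,"travel": [-0.15,-0.35,0],"turn": [0,0,0]},
    {"fingers": -0.4,"travel": [0,-0.2,0.8],"turn": [0,0,0]},
    {"fingers": -0.4,"travel": [0,0,1],"turn": [0,0,0]},
    {"fingers": -0.4,"travel": [0,0,1],"turn": [0,0,0]},
    {"fingers": -0.4,"travel": [0,0,0.8],"turn": [0,0,0]},
    {"fingers": -0.4,"travel": [0,0,0.5],"turn": [0,0,0]},
    {"fingers": -0.4,"travel": [0,0,0.3],"turn": [0,0,0]},
    {"fingers": -0.4,"travel": [0,0,0],"turn": [0,0,0]},
    {"fingers": -0.4,"travel": [0,0,0],"turn": [0,0,0]},
    {"fingers": -0.4,"travel": [0,0,0],"turn": [0,0,0]}
  ]
}}

```text
time: 28.05
ee_pos: [0.5593, 0.1694, 0.0176]
tcp_rot: [-3.141, -0.001, 0.128]
force: [-0.7, -0.2, 0.4]
grip_width: 0.06
grip_force: 0.0
```

```bash
python3 d.py 559.5 169 16.5 7.4
```

```text
pos [559.3 169.4  17.6] turn [-0. -0. -0.] travel cm now-axes [0.02 0.04 0.11] after-turn axes [0.02 0.04 0.11]
```

>>> {"op": "arm_command", "data": {
  "moves": [
    {"fingers": -0.1,"travel": [0,0,0.1],"turn": [0,0,0]},
    {"fingers": 0.2,"travel": [0,0,0],"turn": [0,0,0]},
    {"fingers": 0.5,"travel": [0,0,0],"turn": [0,0,0]},
    {"fingers": 1,"travel": [0,0,0],"turn": [0,0,0]},
    {"fingers": 1,"travel": [0,0,0],"turn": [0,0,0]},
    {"fingers": 1,"travel": [0,0,0],"turn": [0,0,0]},
    {"fingers": 1,"travel": [0,0,0],"turn": [0,0,0]},
    {"fingers": 1,"travel": [0,0,0],"turn": [0,0,0]},
    {"fingers": 1,"travel": [0,0,0],"turn": [0,0,0]},
    {"fingers": 1,"travel": [0,0,0],"turn": [0,0,0]}
  ]
}}

```text
time: 28.88
ee_pos: [0.5593, 0.1694, 0.0168]
tcp_rot: [-3.142, -0.001, 0.129]
force: [-0.2, -0.3, 5.2]
grip_width: 0.0291
grip_force: 41.0
```

>>> {"op": "arm_command", "data": {
  "moves": [
    {"fingers": 1,"travel": [0,0,-1],"turn": [0,0,0]},
    {"fingers": 1,"travel": [0,0,-1.5],"turn": [0,0,0]},
    {"fingers": 1,"travel": [0,0,-2],"turn": [0,0,0]},
    {"fingers": 1,"travel": [0,0,-2],"turn": [0,0,0]},
    {"fingers": 1,"travel": [0,0,-2],"turn": [0,0,0]},
    {"fingers": 1,"travel": [0,0,-1],"turn": [0,0,6]},
    {"fingers": 1,"travel": [0,0,0],"turn": [0,0,6]},
    {"fingers": 1,"travel": [0,0,0],"turn": [0,0,0]},
    {"fingers": 1,"travel": [0,0,0],"turn": [0,0,0]},
    {"fingers": 1,"travel": [0,0,0],"turn": [0,0,0]}
  ]
}}

```text
time: 29.72
ee_pos: [0.5582, 0.1692, 0.1107]
tcp_rot: [3.141, 0.002, -0.079]
force: [-0.4, 0.5, -0.9]
grip_width: 0.0291
grip_force: 40.3
```

```bash
python3 d.py 457 -381 70 -4.7
```

```text
pos [558.2 169.2 110.7] turn [0.  0.1 0.2] travel cm now-axes [-5.75 55.64  4.1 ] after-turn axes [-5.58 55.66  4.07]
```

>>> {"op": "arm_command", "data": {
  "moves": [
    {"fingers": 1,"travel": [-0.2,2,0],"turn": [0,0,0]},
    {"fingers": 1,"travel": [-0.3,3.3,0],"turn": [0,0,0]},
    {"fingers": 1,"travel": [-0.3,3.3,0],"turn": [0,0,0]},
    {"fingers": 1,"travel": [-0.3,3.3,0],"turn": [0,0,0]},
    {"fingers": 1,"travel": [-0.3,3.3,0],"turn": [0,0,0]},
    {"fingers": 1,"travel": [-0.3,3.3,0],"turn": [0,0,0]},
    {"fingers": 1,"travel": [-0.3,3.3,0],"turn": [0,0,0]},
    {"fingers": 1,"travel": [-0.3,3.3,0],"turn": [0,0,0]},
    {"fingers": 1,"travel": [-0.3,3.3,0],"turn": [0,0,0]},
    {"fingers": 1,"travel": [-0.3,3.3,0],"turn": [0,0,0]}
  ]
}}

```text
time: 30.55
ee_pos: [0.5034, -0.1456, 0.1107]
tcp_rot: [-3.141, 0.001, -0.079]
force: [0.5, -0.4, -0.4]
grip_width: 0.0291
grip_force: 40.3
```

>>> {"op": "arm_command", "data": {
  "moves": [
    {"fingers": 1,"travel": [-0.4,3.3,0],"turn": [0,0,0]},
    {"fingers": 1,"travel": [-0.4,3.3,0],"turn": [0,0,0]},
    {"fingers": 1,"travel": [-0.4,3.3,0],"turn": [0,0,0]},
    {"fingers": 1,"travel": [-0.4,3.3,0],"turn": [0,0,0]},
    {"fingers": 1,"travel": [-0.4,3.3,0],"turn": [0,0,0]},
    {"fingers": 1,"travel": [-0.4,3.3,0],"turn": [0,0,0]},
    {"fingers": 1,"travel": [-0.2,2.5,1],"turn": [0,0,0]},
    {"fingers": 1,"travel": [0,1.5,1],"turn": [0,0,0]},
    {"fingers": 1,"travel": [0,0,1],"turn": [0,0,0]},
    {"fingers": 1,"travel": [0,0,0],"turn": [0,0,0]}
  ]
}}

```text
time: 31.38
ee_pos: [0.4575, -0.3776, 0.078]
tcp_rot: [-3.136, 0.005, -0.082]
force: [-0.7, 1.6, -1.1]
grip_width: 0.0292
grip_force: 40.3
```

```bash
python3 d.py 457 -381 16.8 -4.7
```

```text
pos [ 457.5 -377.6   78. ] turn [-0.3  0.3  0. ] travel cm now-axes [0.01 0.37 6.12] after-turn axes [-0.02  0.34  6.12]
```

>>> {"op": "arm_command", "data": {
  "moves": [
    {"fingers": 1,"travel": [0,0.2,1],"turn": [0,0,0]},
    {"fingers": 1,"travel": [0,0,1.2],"turn": [0,0,0]},
    {"fingers": 1,"travel": [0,0,1.2],"turn": [0,0,0]},
    {"fingers": 1,"travel": [0,0,0.8],"turn": [0,0,0]},
    {"fingers": 1,"travel": [0,0,0.6],"turn": [0,0,0]},
    {"fingers": 1,"travel": [0,0,0.4],"turn": [0,0,0]},
    {"fingers": 1,"travel": [0,0,0.2],"turn": [0,0,0]},
    {"fingers": 1,"travel": [0,0,0],"turn": [0,0,0]},
    {"fingers": 1,"travel": [0,0,0],"turn": [0,0,0]},
    {"fingers": 1,"travel": [0,0,0],"turn": [0,0,0]}
  ]
}}

```text
time: 32.22
ee_pos: [0.4594, -0.3817, 0.0278]
tcp_rot: [3.141, -0.001, -0.081]
force: [0.7, -0.3, 0.0]
grip_width: 0.0291
grip_force: 40.3
```

```bash
python3 d.py 457 -381 16.8 -4.7
```

```text
pos [ 459.4 -381.7   27.8] turn [ 0.  -0.1  0.1] travel cm now-axes [-0.24 -0.05  1.1 ] after-turn axes [-0.24 -0.05  1.1 ]
```

>>> {"op": "arm_command", "data": {
  "moves": [
    {"fingers": 1,"travel": [-0.25,0,0.4],"turn": [0,0,0]},
    {"fingers": 1,"travel": [0,0,0.4],"turn": [0,0,0]},
    {"fingers": 1,"travel": [0,0,0.2],"turn": [0,0,0]},
    {"fingers": 1,"travel": [0,0,0.1],"turn": [0,0,0]},
    {"fingers": 1,"travel": [0,0,0],"turn": [0,0,0]},
    {"fingers": 1,"travel": [0,0,0],"turn": [0,0,0]},
    {"fingers": 1,"travel": [0,0,0],"turn": [0,0,0]},
    {"fingers": 1,"travel": [0,0,0],"turn": [0,0,0]},
    {"fingers": 1,"travel": [0,0,0],"turn": [0,0,0]},
    {"fingers": 1,"travel": [0,0,0],"turn": [0,0,0]}
  ]
}}

```text
time: 33.05
ee_pos: [0.4561, -0.381, 0.0168]
tcp_rot: [-3.141, 0.001, -0.081]
force: [-1.4, 0.5, 5.5]
grip_width: 0.0291
grip_force: 41.0
```

>>> {"op": "arm_command", "data": {
  "moves": [
    {"fingers": 0.3,"travel": [0,0,0],"turn": [0,0,0]},
    {"fingers": 0,"travel": [0,0,0],"turn": [0,0,0]},
    {"fingers": -0.4,"travel": [0,0,0],"turn": [0,0,0]},
    {"fingers": -0.4,"travel": [0,0,0],"turn": [0,0,0]},
    {"fingers": -0.4,"travel": [0,0,0],"turn": [0,0,0]},
    {"fingers": -0.4,"travel": [0,0,0],"turn": [0,0,0]},
    {"fingers": -0.4,"travel": [0,0,-1],"turn": [0,0,0]},
    {"fingers": -0.4,"travel": [0,0,-2],"turn": [0,0,0]},
    {"fingers": -0.4,"travel": [0,0,-2],"turn": [0,0,0]},
    {"fingers": -0.4,"travel": [0,0,-2],"turn": [0,0,0]}
  ]
}}

```text
time: 33.88
ee_pos: [0.4565, -0.3812, 0.0875]
tcp_rot: [-3.141, 0.0, -0.081]
force: [0.1, 0.3, 0.4]
grip_width: 0.0597
grip_force: 0.0
```

>>> {"op": "arm_command", "data": {
  "moves": [
    {"fingers": -0.4,"travel": [0,0,-2],"turn": [0,0,0]},
    {"fingers": -0.4,"travel": [0,0,-2],"turn": [0,0,0]},
    {"fingers": -0.4,"travel": [0,3,0],"turn": [0,0,0]},
    {"fingers": -0.4,"travel": [0,3,0],"turn": [0,0,0]},
    {"fingers": -0.4,"travel": [0,3,0],"turn": [0,0,0]},
    {"fingers": -0.4,"travel": [0,3,0],"turn": [0,0,0]},
    {"fingers": -0.4,"travel": [0,3,0],"turn": [0,0,0]},
    {"fingers": -0.4,"travel": [0,0,0],"turn": [0,0,0]},
    {"fingers": -0.4,"travel": [0,0,0],"turn": [0,0,0]},
    {"fingers": -0.4,"travel": [0,0,0],"turn": [0,0,0]}
  ]
}}

```text
time: 34.72
ee_pos: [0.4442, -0.5301, 0.1264]
tcp_rot: [-3.14, 0.0, -0.081]
force: [-0.7, 0.1, -0.2]
grip_width: 0.06
grip_force: 0.0
```

```bash
python3 m.py t5; python3 -c "
from h import *
cv2.imwrite('pics/s5.png',ctrl.get_image('side')[:,:,::-1])"
```

```text
maple placed [459.2 378.8 128.3  34.6   4. ]
purple stack none
purple placed [ 552.7 -204.7  125.9   33.9    8.3]
ebony stack none
ebony placed [581.9  -5.3 118.4  24.7  14.1]
padauk stack none
padauk placed [ 457.1 -378.1  119.8   30.2   -4.4]
```

View pics/t5.png

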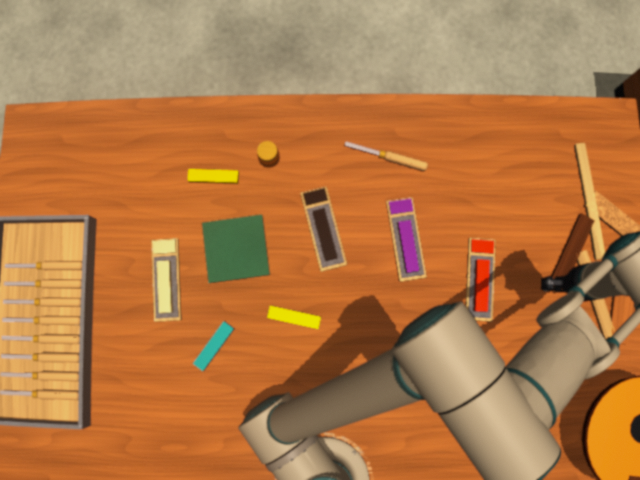

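View pics/s5.png

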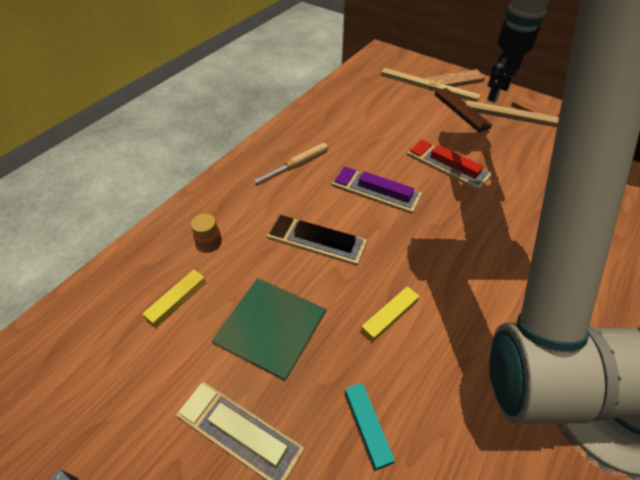

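All four blanks lie centred on their own boards: maple (165,288), ebony (325,235), purpleheart (408,248) and padauk (482,285). Each is within about 4 mm of its pad centre. The jar and gouge have not moved, and the arm is clear.

```bash
python3 -c "
from cell import ctrl
print(ctrl.read_state()['force'],ctrl.job_done())"
```

```text
the job is handed in; nothing more can be done
[0.52359116 0.31830957 0.86206205] None
```

I handed the job in after about 35 s on the robot's clock: the last camera check showed each blank flat on the pad of its own board, within about 4 mm of the centre, and the jar and gouge looked undisturbed; the hand-in returned no verdict.

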